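# Set a cake board out over the stand's edge

## Task

The flat cake board with the red band is too thin to pick up from the display stand. With the fingertips push it, without picking it up, towards the buyers' side (away from the robot) until its red band, 40 mm wide, hangs out just past the stand's front edge and no more, with the board square to that edge and lying flat, then move the fingers clear. Leave the blue-banded board and all the other goods where they are.

Things in the scene. Friction and masses are not known exactly. Their poses are not given: they have to be found in the camera images.
- stand: Fixed low display stand of dark wood on the table, 300 (x) by 500 (y) by 60 mm high, flat top. Origin: centre of its underside, on the table. Its x axis points out over its front edge, to the buyers' side away from the robot; its y axis runs along that edge. Position and yaw vary.
- stand_edge (a point): Middle of the top of the stand's front edge: 150 mm along the stand's x from its centre, 60 mm above the table. The edge runs along the stand's y.
- red_board: Loose thin white square cake board lying flat on the stand, 130 by 130 by 6 mm, about 0.1 kg, with a red band 40 mm wide across its top along its front (buyers' side) edge. Origin: centre of its underside. Its x axis points to its banded front edge; the plain rear edge is 65 mm behind the origin and faces the robot. It slides with ordinary dry friction (under 1.5 N) and starts up to 14 degrees out of square with the stand, with at least 40 mm of bare stand top behind it.
- red_front (a point): Middle of the red-banded front edge of that board, half-way up its thickness, 65 mm along the board's x from its origin.
- blue_board: A like board, same size, with a blue band: beside the red-banded one on the stand, on either side of it. Not to be moved. Origin: centre of its underside.
- cupcake: Chocolate cupcake in a black case, 64 mm across, 53 mm high, standing on the stand near its front edge, between the boards. Not to be moved. Origin: centre of its underside.
- jam_jar: Small amber jam jar, 44 mm across, 55 mm high, standing on the stand near its rear edge, between the boards. Not to be moved. Origin: centre of its underside.
- muffin: Pale muffin, 64 mm across, 53 mm high, on the table left of the stand. Not to be moved. Origin: centre of its underside.
- cookie_jar: Amber jar with a red cap, 100 mm across, 160 mm high, on the table left of the stand. Not to be moved. Origin: centre of its underside.
- spatula: Kitchen spatula lying on the table right of the stand. Not to be moved. Origin: on its underside.
- mug: Blue mug, 80 mm across, 95 mm high, on the table right of the stand. Not to be moved. Origin: centre of its underside.
There are look-alikes about, which are no part of the job. What is shaped like the red_board but pink or purple is not meant.

How it is judged (in metres and radians):
On the way:
1. the fingers push against the red-banded board (contact force between the fingers and red_board above 0.1 N), for 0.1 s.
At the end, for the whole second after the job is handed in: The red-banded board overhangs the front edge by 30 to 50 mm, square within 0.12 rad, flat (tilt under 0.03 rad, underside within 3 mm of the stand's top) and at rest (under 10 mm/s); the blue-banded board is within 10 mm and other goods within 15 mm of their start (x of red_front in the frame of stand between 0.18 and 0.2 m and angle between the x axis of red_board and the x axis of stand, either way round below 0.12 rad and angle between red_board's own z axis and vertical below 0.03 rad and height (world z) of red_board between 0.057 and 0.063 m and linear speed of red_board below 0.01 m/s and distance of blue_board from where it was at the start of the episode below 0.01 m and distance of each of cupcake, jam_jar, muffin, cookie_jar, spatula, mug from where it was at the start of the episode below 0.015 m); the robot touches nothing.
It fails at once if the red-banded board is lifted more than 10 mm off the stand (height (world z) of red_board above 0.07 m).
It fails at once if the red-banded board falls off the stand (height (world z) of red_board below 0.045 m).
It fails at once if the blue-banded board is moved more than 10 mm (distance of blue_board from where it was at the start of the episode above 0.01 m).
It fails at once if one of the bystanders is moved more than 15 mm (distance of any of cupcake, jam_jar, muffin, cookie_jar, spatula, mug from where it was at the start of the episode above 0.015 m).
It also fails if it takes over 42 s, if anything falls off the work surface, if the arm or the gripper's body presses on something with over 40 N, if the wrist force passes 120 N, or if a joint passes its speed limit or range.

## Robot

A 7-joint arm with a two-finger parallel gripper is mounted at the origin on the work surface. World frame = base frame: x ahead of the robot, y to its left, z up, the work surface at z = 0. Lengths are in m, angles in degrees, forces in N, time in s.
With the tool pointing down it reaches from about 0.425 to 0.875 m from the base axis. Payload 4.7 kg.
Tool frame: the origin (TCP) lies midway between the tips of the shut fingers; the grasp point (between the pads) lies 19 mm behind it; y points along the fingers, x is the direction in which the jaws open and shut, and the axes are right-handed (so a half turn about y gives the same grasp; the last joint's range is limited). The gripper opens to 87 mm and grips with 3 to 60 N. Pads are 19 mm wide; open, the fingers measure 117 mm over their backs; the gripper's body (75 mm by 190 mm) begins 51 mm behind the grasp point.
Start: joints at [77.355, 18.392, -4.016, 83.108, 1.295, 78.541, -3.26], TCP at [0.151, -0.632, 0.198] pointing down, gripper open.
Joint ranges: [-163.93, 163.93], [-17.29, 119.83], [-79.2, 71.16], [3.27, 140.29], [-89.18, 269.18], [5.43, 117.66], [-154.24, 154.24]. Speed limits (degrees/s): [147.25, 147.25, 180, 180, 180, 180, 180].

## Interface

Orientations are given as [roll, pitch, yaw] about the fixed x, y, z axes, in that order (R = Rz(yaw) Ry(pitch) Rx(roll)).
In Python, from cell import env gives the robot as it stands.
- The arm moves only by the tool carry_out, never from a script. Its argument "targets" is a list of rows, each a list of 2 entries, a list of its own where there are three numbers: the shift along the tool's x, y, z in mm, then the turn, a rotation vector about the tool's x, y, z in degrees. A call has 1 to 12 rows; each row shifts and turns the commanded pose from where the row before left it, along the tool's axes as they then stand; what a row does not reach is not made up. A row lasts 1/10 s, in which the tool goes at most 50 mm and 8.59 degrees, less where a joint would pass 70% of its speed; a pose out of reach is approached as far as the arm can. A call with a gripper value outside its range is refused whole. "jaw" is the opening, from 0 (shut) to 1 (fully open), set as the call begins (left out, the last holds). The fingers move at their own pace and stop on an object; "squeeze" is the grip in N (left out, the last holds). Time passes only in rows, so rows that do not move let the fingers close. It gives the time, the measured TCP pose, the force and the opening at its end, in the units of the state.
- env.get_obs(): the state, without advancing time (a new reading comes with each control period).
- env.read_camera(name): name is "scene" or "top"; returns the picture (480x640x3 uint8, red, green, blue); there is no depth.
- env.get_calibration(name): a dict with "fx", "fy", "cx", "cy" (pixels), "R" (3x3) and "t" (3): a world point X has camera coordinates R X + t. Camera axes: x right, y down, z forward; pixel columns grow to the right and rows downward; lengths in m; the calibration is good to about 2 mm. A picture is of the moment at which its call begins. get_calibration takes no time and is no camera call.
- env.sign_off(): hands the job in, once; it reports no verdict.
Trained networks look in the newest picture that a camera, given by its name, has taken for a name from the list of things; names that differ only in an ending like _2 or _b are one class to them, and where a whole thing is asked for, a point or a joint stands for the part that bears it (a point fixed in the world has none). Each returns a list of dicts, best first, with "p" (0 to 1); they miss things now and then, are a little off and sometimes report something else, mostly with a low value. They report only what shows in the picture. A call takes as long as a camera call. They do not tell look-alikes from the thing itself.
- env.outline_of(camera, label): "mask" (480x640 bool, what is visible of it) and "xy" ([column, row] in pixels, amid what is visible of it).
The state is a dict: "time_s": time; "qpos": joint angles; "joint_velocities": joint speeds; "effort": joint torques, N m; "tool_pos": TCP position; "tool_rot": TCP orientation; "force": force on the tool from outside, world axes, zero at the start; "wrist_torque": the same for the moment, N m; "grip_width": finger opening in m.
Only numpy, scipy, OpenCV 4.12 (cv2) and the standard library are available. Lean on these libraries where they do the work, as an engineer would, in place of code of your own. Each camera call takes 0.05 s, during which the arm holds its last target.

## Working session

There is one attempt and no reset: what is moved stays moved. The work goes in short steps, Python scripts to look and compute and a tool call to move; the robot and the scene stay as the last step left them, time stands still between calls to the robot, and variables do not carry over. Pictures are saved under pics/ and viewed, and the job is handed in when it is done.

Besides the shell and the picture viewer there is one more tool, called after "Request:" by a JSON object that holds its "method" and its "body", one argument or row to a line. carry_out: Moves the arm, as the interface text tells. Its arguments: {"type":"object","properties":{"targets":{"type":"array","items":{"type":"array"}},"jaw":{"type":"number"},"squeeze":{"type":"number"}},"required":["targets"]}

```bash
mkdir -p pics; python3 - <<'E'
from cell import env
import cv2
for n in ("scene","top"):
    im=env.read_camera(n); cv2.imwrite(f"pics/{n}0.png",im[:,:,::-1])
    c=env.get_calibration(n); print(n,c)
o=env.get_obs(); print(o)
E
```

```text
scene {'fx': 621.6592269613258, 'fy': 621.6592269613258, 'cx': 323.9210735887935, 'cy': 233.4501597009343, 'R': array([[-0.85555484,  0.51767973, -0.00579695],
       [ 0.29096002,  0.47153963, -0.8324618 ],
       [-0.42821511, -0.7139034 , -0.55405212]]), 't': array([ 0.4442302 , -0.08949091,  1.7517758 ])}
top {'fx': 614.1078409478813, 'fy': 614.1078409478813, 'cx': 317.852583536242, 'cy': 239.63160041090453, 'R': array([[ 0.01559534, -0.99983131,  0.00970239],
       [-0.99192654, -0.01669193, -0.12571044],
       [ 0.12585119, -0.00766356, -0.99201953]]), 't': array([-0.02091625,  0.50412432,  1.44141035])}
{'time_s': 0.1, 'qpos': array([77.35628466, 18.43648067, -4.01362345, 83.1677815 ,  1.29343646,
       78.5439317 , -3.25868036]), 'joint_velocities': array([ 0.02411934,  0.04984765,  0.01270209, -0.11039373,  0.08880303,
        0.04903262, -0.07332999]), 'effort': array([-1.16216102e-03, -4.92574275e+01, -4.05944958e-01, -3.13400710e+01,
       -6.41134917e-02,  3.94191826e-02,  3.79368362e-05]), 'tool_pos': array([ 0.15101364, -0.63164017,  0.19745292]), 'tool_rot': array([-90.00467759,   0.10305272, -76.54750001]), 'force': array([ 0.09364039,  0.28456621, -0.60503862]), 'wrist_torque': array([ 0.00486771,  0.02606863, -0.03117741]), 'grip_width': 0.08669216786164659}
```

View pics/top0.png

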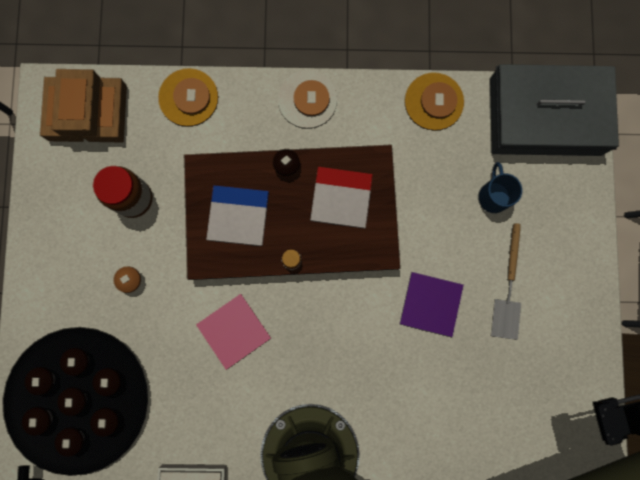

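View pics/scene0.png

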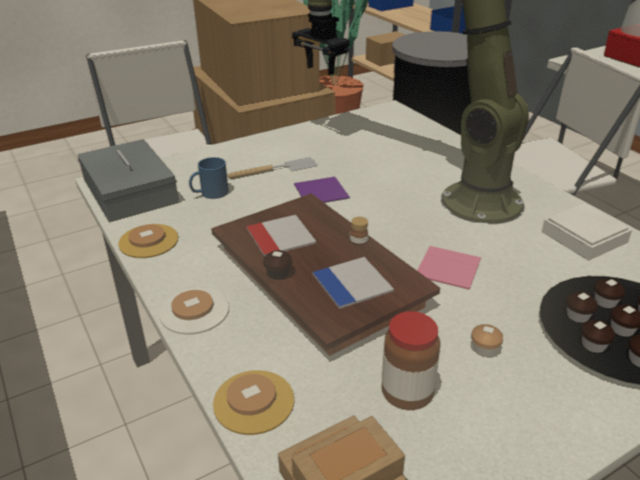

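```bash
cat > h.py <<'E'
from cell import env
import cv2, numpy as np
def w(cam,px,z):
    c=env.get_calibration(cam); R,t=c['R'],c['t']
    px=np.atleast_2d(np.asarray(px,float))
    d=np.c_[(px[:,0]-c['cx'])/c['fx'],(px[:,1]-c['cy'])/c['fy'],np.ones(len(px))]@R
    o=-R.T@t
    s=(z-o[2])/d[:,2]
    return (o+d*s[:,None])[:,:2]
def outl(cam,label):
    r=env.outline_of(cam,label)
    return [(x['p'],np.asarray(x['mask']),np.asarray(x['xy'])) for x in r]
def quad(mask):
    # corners by fitting: largest contour, approx 4 lines
    m=mask.astype(np.uint8)
    cs,_=cv2.findContours(m,cv2.RETR_EXTERNAL,cv2.CHAIN_APPROX_NONE)
    c=max(cs,key=cv2.contourArea)
    return c[:,0,:].astype(float)
E
python3 - <<'E'
from h import *
for cam in("top","scene"):
  im=env.read_camera(cam)
  v=im.copy()
  for l,z in (("stand",.06),("red_board",.066),("blue_board",.066),("cupcake",.03),("jam_jar",.03)):
    for p,m,xy in outl(cam,l)[:4]:
        c=quad(m)
        W=w(cam,c,z).astype(np.float32)
        r=cv2.minAreaRect(W*1000)
        print(cam,l,round(p,2),xy,m.sum(),np.round(cv2.boxPoints(r)).tolist(),np.round(r[1],0),round(r[2],1))
        if p>.3: cv2.drawContours(v,[c.astype(np.int32)],-1,(0,255,0),1)
  cv2.imwrite(f"pics/{cam}1.png",cv2.resize(v[:,:,::-1][100:320,150:450],None,fx=2.6,fy=2.6))
E
```

```text
top stand 0.62 [294.1 219.3] 19856 [[399.0, 295.0], [433.0, -208.0], [738.0, -187.0], [704.0, 315.0]] [305. 504.] 3.9
top stand 0.3 [339.7 196.8] 2992 [[531.0, -122.0], [662.0, -138.0], [678.0, -8.0], [547.0, 8.0]] [131. 132.] 82.9
top red_board 0.97 [233.5 335.2] 3019 [[197.0, 196.0], [271.0, 92.0], [374.0, 165.0], [300.0, 270.0]] [127. 128.] 35.3
top red_board 0.78 [432.8 302.7] 2935 [[279.0, -325.0], [401.0, -353.0], [430.0, -229.0], [308.0, -201.0]] [127. 125.] 76.8
top red_board 0.63 [339.3 197.5] 3058 [[530.0, -125.0], [663.0, -139.0], [677.0, -6.0], [544.0, 8.0]] [134. 134.] 83.8
top blue_board 0.94 [235.1 214.4] 3100 [[483.0, 120.0], [616.0, 108.0], [628.0, 240.0], [495.0, 252.0]] [132. 134.] 84.9
top blue_board 0.53 [291.2 258.2] 323 [[422.0, 60.0], [443.0, 20.0], [484.0, 42.0], [463.0, 81.0]] [46. 45.] 27.7
top cupcake 0.95 [283.1 163.9] 576 [[661.0, 99.0], [662.0, 38.0], [727.0, 39.0], [726.0, 100.0]] [65. 61.] 1.1
top cupcake 0.66 [508.8 309.6] 1547 [[274.0, -486.0], [548.0, -528.0], [558.0, -463.0], [284.0, -421.0]] [ 66. 278.] 81.4
top jam_jar 0.78 [289.9 257.7] 305 [[4
[... 331 characters left out ...]
.1 187.8] 898 [[339.0, -245.0], [458.0, -273.0], [488.0, -143.0], [370.0, -115.0]] [133. 122.] 76.7
scene red_board 0.7 [281.5 233.9] 1720 [[530.0, -127.0], [662.0, -143.0], [679.0, -2.0], [547.0, 14.0]] [142. 133.] 83.1
scene blue_board 0.91 [351.3 281.9] 2389 [[485.0, 117.0], [618.0, 104.0], [631.0, 242.0], [498.0, 254.0]] [138. 134.] 84.5
scene cupcake 0.6 [274.8 258.6] 638 [[590.0, -40.0], [649.0, -70.0], [701.0, 33.0], [642.0, 63.0]] [115.  66.] 63.5
scene jam_jar 0.77 [360.2 228.4] 462 [[346.0, -62.0], [386.0, -89.0], [457.0, 14.0], [418.0, 42.0]] [126.  48.] 55.4
scene jam_jar 0.41 [212.4 177.7] 1154 [[522.0, -591.0], [622.0, -633.0], [721.0, -395.0], [620.0, -353.0]] [257. 109.] 67.5
```

View pics/top1.png

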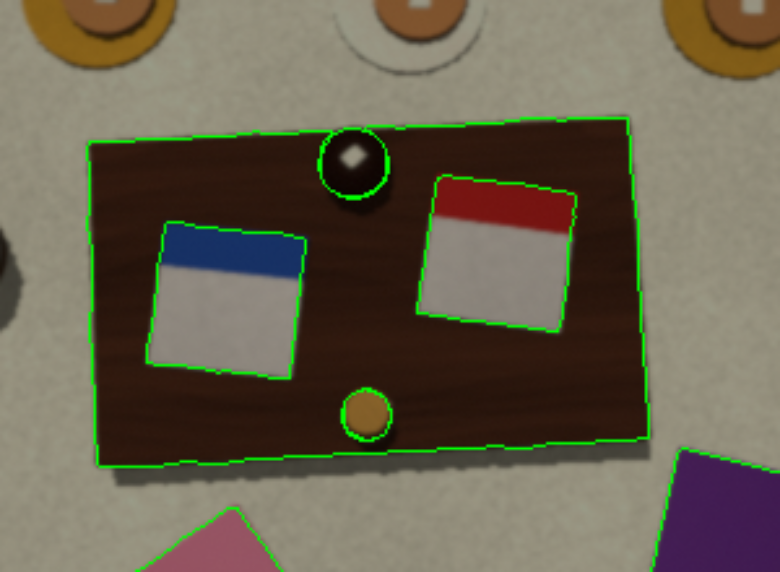

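The top picture shows the red board at about (342,197), the stand's front edge running from (184,154) to (392,146), the cupcake at (287,163) and the jar at (291,260). In the stand frame the board is about −10° out of square, with its front about 60 mm short of the edge. I'll push its rear edge with both open fingers, keeping the jaw axis parallel to the stand edge.

Request:
{"method": "carry_out", "body": {
  "targets": [
    [[-36, 0, 36], [0, 0, 0]],
    [[-36, 0, 36], [0, 0, 0]],
    [[-36, 0, 36], [0, 0, 0]],
    [[-36, 0, 36], [0, 0, 0]],
    [[-36, 0, 36], [0, 0, 0]],
    [[-36, 0, 36], [0, 0, 0]],
    [[-36, 0, 36], [0, 0, 0]],
    [[-36, 0, 36], [0, 0, 0]],
    [[-36, 0, 36], [0, 0, 0]],
    [[-36, 0, 36], [0, 0, 0]],
    [[-36, 0, 36], [0, 0, 0]],
    [[0, 0, 0], [0, 0, 0]]
  ],
  "jaw": 1
}}

```text
time_s: 1.9
tool_pos: [0.4425, -0.1559, 0.1992]
tool_rot: [-89.8, 0.1, -75.9]
force: [0.3, -1.0, 0.8]
grip_width: 0.087
```

```bash
cat > tgt.py <<'E'
from h import *
from scipy.spatial.transform import Rotation as Ro
import sys
n=np.array([.9977,.0676]);t=np.array([-.0676,.9977])
def rel(s,tt,z,yaw=-86.1):
    o=env.get_obs(); R=Ro.from_euler('xyz',o['tool_rot'],degrees=True)
    p=o['tool_pos']*1000; g=np.array([*(s*n+tt*t),z])
    Rg=Ro.from_euler('xyz',[-90,0,yaw],degrees=True)
    print('time',o['time_s'],'pos',p.round(1),'rot',o['tool_rot'].round(2),'F',o['force'].round(2),'s,t',(p[:2]@n).round(1),(p[:2]@t).round(1))
    print('shift(tool now)',R.inv().apply(g-p).round(1),'shift(goal axes)',Rg.inv().apply(g-p).round(1),'turn',(R.inv()*Rg).as_rotvec(degrees=True).round(2),'q',o['qpos'].round(0))
if __name__=="__main__": rel(*map(float,sys.argv[1:]))
E
python3 tgt.py 495 -106 110
python3 - <<'E'
# sub-pixel stand front edge from intensity
from h import *
im=env.read_camera("top").astype(float).sum(2)
P=[]
for c in range(305,386):
    col=im[:,c]; g=np.diff(cv2.GaussianBlur(col[135:165].reshape(-1,1),(1,3),0)[:,0])
    i=int(np.argmin(g)); 
    k=np.arange(max(0,i-2),min(len(g),i+3)); P.append((c,135.5+(k*-g[k]).sum()/(-g[k]).sum()))
W=w("top",P,.06)
vx,vy,x0,y0=cv2.fitLine(W.astype(np.float32),cv2.DIST_HUBER,0,.001,.001).ravel()
if vy<0: vx,vy=-vx,-vy
n=np.array([vy,-vx]); print('yaw',np.degrees(np.arctan2(n[1],n[0])),'s edge',n@[x0,y0],n)
E
```

```text
time 1.9 pos [ 442.5 -155.9  199.2] rot [-8.982e+01  5.000e-02 -7.585e+01] F [ 0.33 -1.03  0.79] s,t 431.0 -185.5
shift(tool now) [-66.7  89.5  76.9] shift(goal axes) [-79.5  89.2  64. ] turn [-0.18 10.25 -0.07] q [ 49.  -3. -32. 107.  -2.  76. -58.]
yaw 3.8621008 s edge 0.7205847 [0.99772906 0.06735534]
```

Request:
{"method": "carry_out", "body": {
  "targets": [
    [[0, 0, 0], [0, 5.1, 0]],
    [[0, 0, 0], [0, 5.1, 0]],
    [[-26, 0, 21], [0, 0, 0]],
    [[-26, 0, 21], [0, 0, 0]],
    [[-27, 0, 22], [0, 0, 0]],
    [[0, 20, 0], [0, 0, 0]],
    [[0, 20, 0], [0, 0, 0]],
    [[0, 20, 0], [0, 0, 0]],
    [[0, 20, 0], [0, 0, 0]],
    [[0, 0, 0], [0, 0, 0]],
    [[0, 0, 0], [0, 0, 0]]
  ]
}}

```text
time_s: 3.05
tool_pos: [0.4981, -0.0821, 0.1186]
tool_rot: [-90.0, -0.0, -86.8]
force: [0.8, -0.0, 0.2]
grip_width: 0.0871
```

```bash
python3 tgt.py 495 -106 63
python3 - <<'E'
from h import *
for n in ("scene","top"):
    im=env.read_camera(n); y,x=(150,170) if n=="scene" else (110,190)
    cv2.imwrite(f"pics/{n}2.png",cv2.resize(im[y:y+200,x:x+260,::-1],None,fx=3,fy=3))
E
```

```text
time 3.05 pos [498.1 -82.1 118.6] rot [-9.003e+01 -1.000e-02 -8.684e+01] F [ 0.82 -0.    0.25] s,t 491.4 -115.6
shift(tool now) [-9.6 55.6  3.5] shift(goal axes) [-9.6 55.6  3.6] turn [ 0.03 -0.74  0.01] q [ 43.   6. -38. 108.   4.  67. -84.]
```

View pics/scene2.png

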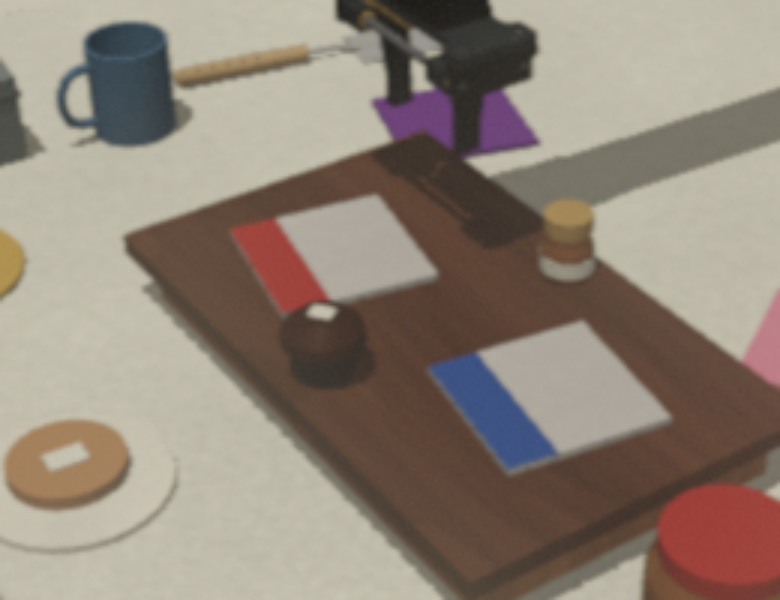

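View pics/top2.png

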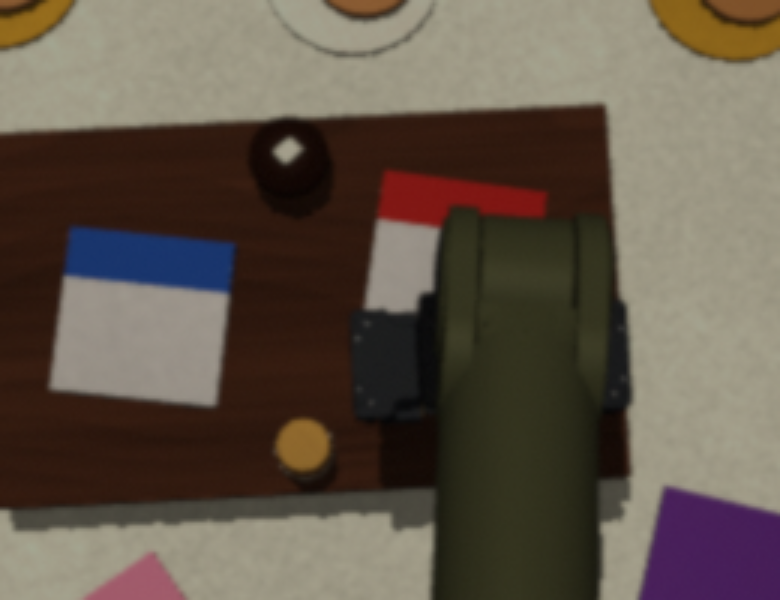

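The scene view shows both fingers hovering behind the red board, at about (400,90) and (465,140) in the crop. The gripper is clear of the jam jar. Next I'll lower it carefully.

Request:
{"method": "carry_out", "body": {
  "targets": [
    [[-9, 0, 0], [0, -0.7, 0]],
    [[0, 15, 0], [0, 0, 0]],
    [[0, 15, 0], [0, 0, 0]],
    [[0, 12, 0], [0, 0, 0]],
    [[0, 5, 0], [0, 0, 0]],
    [[0, 3, 0], [0, 0, 0]],
    [[0, 0, 0], [0, 0, 0]],
    [[0, 0, 0], [0, 0, 0]],
    [[0, 0, 0], [0, 0, 0]]
  ]
}}

```text
time_s: 4.05
tool_pos: [0.4983, -0.0721, 0.0689]
tool_rot: [-89.9, -0.0, -86.1]
force: [0.0, -1.0, -0.6]
grip_width: 0.0873
```

```bash
python3 tgt.py 495 -106 62.5
```

```text
time 4.05 pos [498.3 -72.1  68.9] rot [-8.995e+01 -3.000e-02 -8.605e+01] F [ 0.01 -1.01 -0.55] s,t 492.3 -105.6
shift(tool now) [0.4 6.4 2.7] shift(goal axes) [0.4 6.4 2.7] turn [-0.05  0.05  0.03] q [ 41.  10. -39. 111.   7.  61. -86.]
```

Request:
{"method": "carry_out", "body": {
  "targets": [
    [[0, 3, 0], [0, 0, 0]],
    [[0, 2, 0], [0, 0, 0]],
    [[0, 1, 0], [0, 0, 0]],
    [[0, 0, 0], [0, 0, 0]],
    [[0, 0, 0], [0, 0, 0]]
  ]
}}

```text
time_s: 4.55
tool_pos: [0.4978, -0.072, 0.0624]
tool_rot: [-90.0, -0.0, -86.0]
force: [-0.3, -0.1, 0.2]
grip_width: 0.0873
```

```bash
python3 tgt.py 495 -106 62.5
python3 - <<'E'
from h import *
im=env.read_camera("scene"); y,x=150,240
cv2.imwrite(f"pics/scene3.png",cv2.resize(im[y:y+120,x:x+160,::-1],None,fx=5,fy=5,interpolation=cv2.INTER_CUBIC))
E
```

```text
time 4.55 pos [497.8 -72.   62.4] rot [-90.    -0.   -86.05] F [-0.32 -0.12  0.24] s,t 491.8 -105.5
shift(tool now) [ 0.5 -0.1  3.2] shift(goal axes) [ 0.5 -0.1  3.2] turn [0.   0.05 0.  ] q [ 41.  10. -39. 112.   7.  60. -87.]
```

View pics/scene3.png

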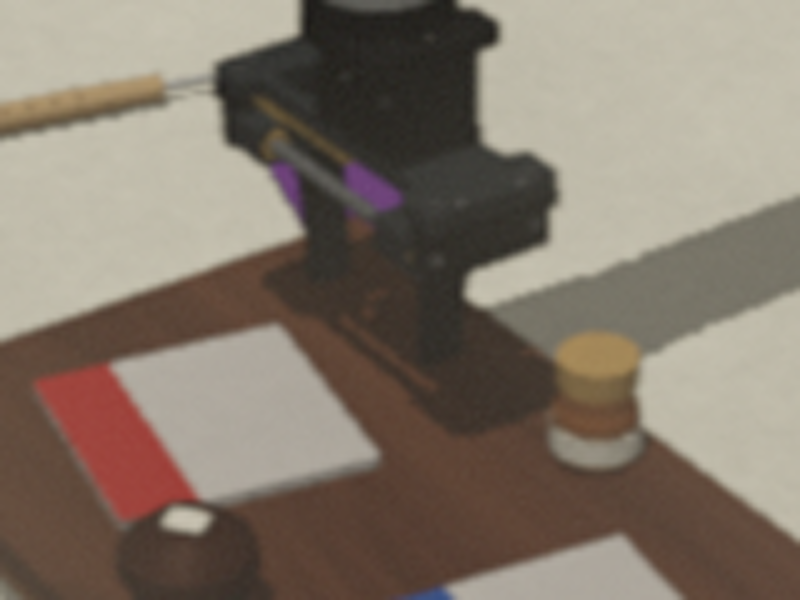

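The fingertips are just above the stand top, behind the board, with no contact force. I'll push along tool z.

Request:
{"method": "carry_out", "body": {
  "targets": [
    [[0, 0, 5], [0, 0, 0]],
    [[0, 0, 6], [0, 0, 0]],
    [[0, 0, 6], [0, 0, 0]],
    [[0, 0, 6], [0, 0, 0]],
    [[0, 0, 6], [0, 0, 0]],
    [[0, 0, 6], [0, 0, 0]],
    [[0, 0, 6], [0, 0, 0]],
    [[0, 0, 6], [0, 0, 0]],
    [[0, 0, 6], [0, 0, 0]],
    [[0, 0, 6], [0, 0, 0]],
    [[0, 0, 4], [0, 0, 0]],
    [[0, 0, 0], [0, 0, 0]]
  ]
}}

```text
time_s: 5.8
tool_pos: [0.5612, -0.0674, 0.0624]
tool_rot: [-90.0, 0.0, -86.0]
force: [-1.2, 0.1, 1.0]
grip_width: 0.0872
```

```bash
python3 tgt.py 621 -106 62.5
python3 - <<'E'
from h import *
im=env.read_camera("scene"); y,x=150,220
cv2.imwrite(f"pics/scene4.png",cv2.resize(im[y:y+120,x:x+160,::-1],None,fx=5,fy=5,interpolation=cv2.INTER_CUBIC))
im=env.read_camera("top"); y,x=110,190
cv2.imwrite(f"pics/top4.png",cv2.resize(im[y:y+200,x:x+260,::-1],None,fx=3,fy=3))
E
```

```text
time 5.8 pos [561.2 -67.4  62.4] rot [-8.999e+01  2.000e-02 -8.604e+01] F [-1.21  0.06  1.02] s,t 555.4 -105.2
shift(tool now) [ 0.9 -0.1 65.6] shift(goal axes) [ 0.8 -0.1 65.6] turn [-0.01  0.06 -0.02] q [ 37.  18. -38. 103.  12.  63. -91.]
```

View pics/scene4.png

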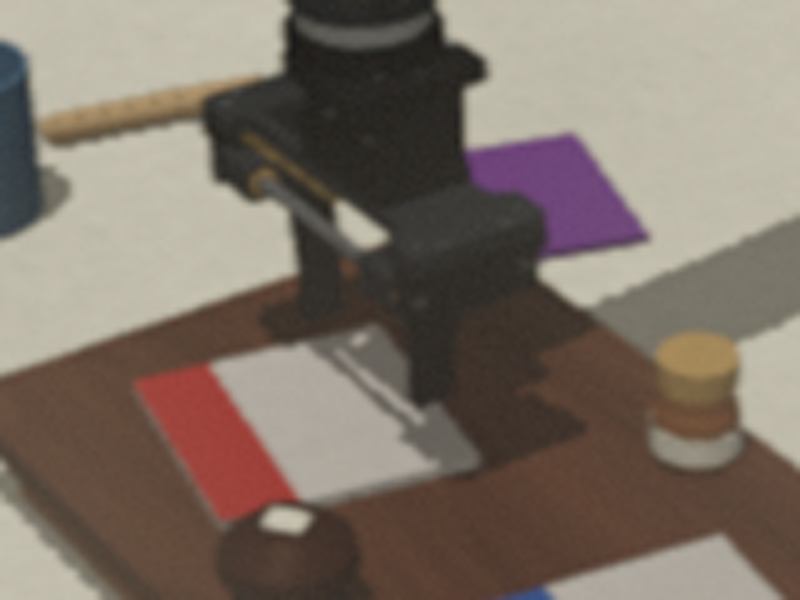

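View pics/top4.png

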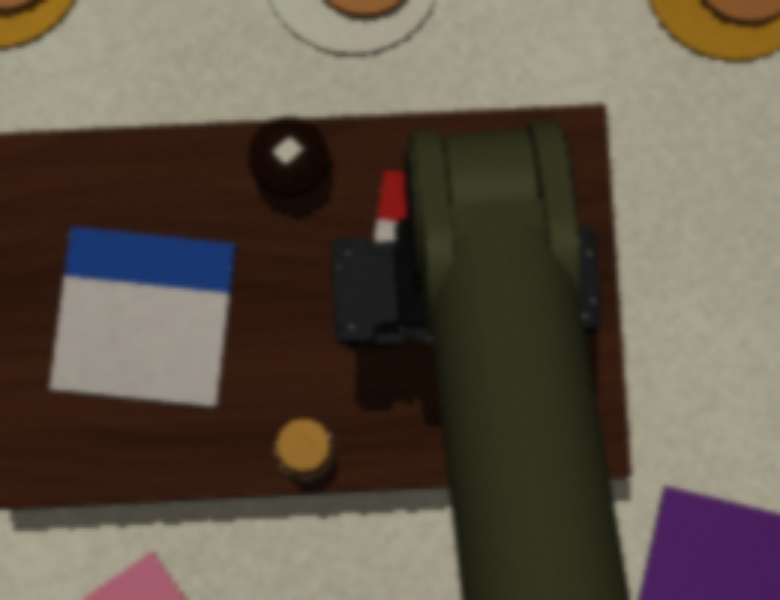

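The board hasn't moved: its rear-left corner is still at full-frame (316,242). The open fingertips sit higher than the nominal TCP and slid over the board's top. I'll back off and find the real tip height by a guarded touch.

Request:
{"method": "carry_out", "body": {
  "targets": [
    [[0, -5, 0], [0, 0, 0]],
    [[0, 0, -11], [0, 0, 0]],
    [[0, 0, -11], [0, 0, 0]],
    [[0, 0, -11], [0, 0, 0]],
    [[0, 0, -11], [0, 0, 0]],
    [[0, 0, -11], [0, 0, 0]],
    [[0, 0, -8], [0, 0, 0]],
    [[0, 5, 0], [0, 0, 0]],
    [[0, 1, 0], [0, 0, 0]],
    [[0, 1, 0], [0, 0, 0]],
    [[0, 0, 0], [0, 0, 0]],
    [[0, 0, 0], [0, 0, 0]]
  ]
}}

```text
time_s: 7.1
tool_pos: [0.4982, -0.0718, 0.0604]
tool_rot: [-90.0, 0.0, -86.0]
force: [-0.5, -0.3, -0.4]
grip_width: 0.0868
```

Request:
{"method": "carry_out", "body": {
  "targets": [
    [[0, 1, 0], [0, 0, 0]],
    [[0, 0, 0], [0, 0, 0]]
  ]
}}

```text
time_s: 7.3
tool_pos: [0.4979, -0.0719, 0.0593]
tool_rot: [-90.0, 0.0, -86.0]
force: [-0.4, 0.5, 0.3]
grip_width: 0.0871
```

Request:
{"method": "carry_out", "body": {
  "targets": [
    [[0, 1, 0], [0, 0, 0]],
    [[0, 0, 0], [0, 0, 0]]
  ]
}}

```text
time_s: 7.5
tool_pos: [0.4978, -0.072, 0.0583]
tool_rot: [-90.0, -0.0, -86.0]
force: [0.3, -0.6, 0.4]
grip_width: 0.087
```

Request:
{"method": "carry_out", "body": {
  "targets": [
    [[0, 1, 0], [0, 0, 0]],
    [[0, 0, 0], [0, 0, 0]]
  ]
}}

```text
time_s: 7.7
tool_pos: [0.4978, -0.072, 0.0573]
tool_rot: [-90.0, -0.0, -86.0]
force: [-0.2, -0.2, -0.4]
grip_width: 0.0874
```

Request:
{"method": "carry_out", "body": {
  "targets": [
    [[0, 1, 0], [0, 0, 0]],
    [[0, 0, 0], [0, 0, 0]]
  ]
}}

```text
time_s: 7.9
tool_pos: [0.4977, -0.072, 0.0563]
tool_rot: [-90.0, -0.0, -86.0]
force: [0.8, -0.1, 1.1]
grip_width: 0.0867
```

Request:
{"method": "carry_out", "body": {
  "targets": [
    [[0, 1, 0], [0, 0, 0]],
    [[0, 0, 0], [0, 0, 0]]
  ]
}}

```text
time_s: 8.1
tool_pos: [0.4978, -0.072, 0.0553]
tool_rot: [-90.0, -0.0, -86.0]
force: [-0.4, -0.5, 1.8]
grip_width: 0.0868
```

Request:
{"method": "carry_out", "body": {
  "targets": [
    [[0, 0.5, 0], [0, 0, 0]],
    [[0, 0, 0], [0, 0, 0]]
  ]
}}

```text
time_s: 8.3
tool_pos: [0.4978, -0.072, 0.0549]
tool_rot: [-90.0, -0.0, -86.0]
force: [-0.0, -0.6, 0.0]
grip_width: 0.0873
```

Request:
{"method": "carry_out", "body": {
  "targets": [
    [[0, 1, 0], [0, 0, 0]],
    [[0, 0, 0], [0, 0, 0]]
  ]
}}

```text
time_s: 8.5
tool_pos: [0.4978, -0.072, 0.0538]
tool_rot: [-90.0, -0.0, -86.0]
force: [0.8, -0.1, 0.3]
grip_width: 0.087
```

Request:
{"method": "carry_out", "body": {
  "targets": [
    [[0, 1, 0], [0, 0, 0]],
    [[0, 0, 0], [0, 0, 0]]
  ]
}}

```text
time_s: 8.7
tool_pos: [0.4977, -0.072, 0.0528]
tool_rot: [-90.0, -0.0, -86.0]
force: [-0.2, -0.7, 0.7]
grip_width: 0.0873
```

```bash
python3 - <<'E'
from h import *
im=env.read_camera("scene"); y,x=150,260
cv2.imwrite(f"pics/scene5.png",cv2.resize(im[y:y+90,x:x+120,::-1],None,fx=6.6,fy=6.6,interpolation=cv2.INTER_CUBIC))
print(env.get_obs()['force'])
E
```

```text
[0.36906969 0.09525761 0.17819525]
```

View pics/scene5.png

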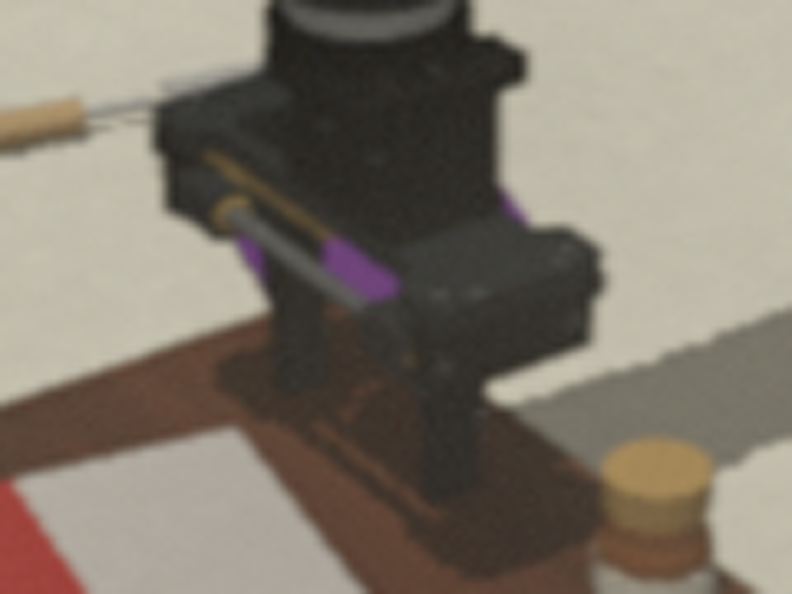

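```bash
python3 - <<'E'
from h import *
n=np.array([.9977,.0676]);t=np.array([-.0676,.9977])
c=env.get_calibration("scene")
for z in (50,56,60,66,72):
  r=[]
  for ds,dt in ((9.5,43),(9.5,58),(-9.5,58),(9.5,-58),(9.5,-43)):
    p=np.array([497.8,-72]); p=p+ds*n+dt*t
    q=c['R']@np.array([*p,z])/1+c['t']*1000
    r.append([round(c['fx']*q[0]/q[2]+c['cx'],1),round(c['fy']*q[1]/q[2]+c['cy'],1)])
  print(z,r,[[round((a-260)*6.6),round((b-150)*6.6)] for a,b in r])
E
```

```text
50 [[np.float64(323.0), np.float64(234.4)], [np.float64(326.5), np.float64(237.1)], [np.float64(332.8), np.float64(234.6)], [np.float64(300.4), np.float64(216.6)], [np.float64(303.7), np.float64(219.1)]] [[416, 557], [439, 575], [480, 558], [267, 440], [288, 456]]
56 [[np.float64(323.0), np.float64(232.3)], [np.float64(326.5), np.float64(235.1)], [np.float64(332.8), np.float64(232.6)], [np.float64(300.4), np.float64(214.6)], [np.float64(303.6), np.float64(217.1)]] [[416, 543], [439, 562], [480, 545], [267, 426], [288, 443]]
60 [[np.float64(323.0), np.float64(231.0)], [np.float64(326.5), np.float64(233.7)], [np.float64(332.8), np.float64(231.2)], [np.float64(300.3), np.float64(213.3)], [np.float64(303.6), np.float64(215.8)]] [[416, 535], [439, 552], [480, 536], [266, 418], [288, 434]]
66 [[np.float64(322.9), np.float64(228.9)], [np.float64(326.5), np.float64(231.7)], [np.float64(332.8), np.float64(229.2)], [np.float64(300.3), np.float64(211.3)], [np.float64(303.5), np.float64(213.8)]] [[415, 521], [439, 539], [480, 523], [266, 405], [287, 421]]
72 [[np.float64(322.9), np.float64(226.9)], [np.float64(326.5), np.float64(229.6)], [np.float64(332.8), np.float64(227.1)], [np.float64(300.2), np.float64(209.3)], [np.float64(303.5), np.float64(211.8)]] [[415, 508], [439, 525], [480, 509], [265, 391], [287, 408]]
```

The fingertips project to about z ≈ 75–80 mm, so opening the jaws raises them a lot. I'll keep lowering.

Request:
{"method": "carry_out", "body": {
  "targets": [
    [[0, 2, 0], [0, 0, 0]],
    [[0, 2, 0], [0, 0, 0]],
    [[0, 2, 0], [0, 0, 0]],
    [[0, 2, 0], [0, 0, 0]],
    [[0, 0, 0], [0, 0, 0]]
  ]
}}

```text
time_s: 9.25
tool_pos: [0.4975, -0.0719, 0.0445]
tool_rot: [-90.0, 0.0, -86.0]
force: [0.0, 0.0, 0.1]
grip_width: 0.0866
```

```bash
python3 - <<'E'
from h import *
im=env.read_camera("scene"); y,x=150,260
cv2.imwrite(f"pics/scene6.png",cv2.resize(im[y:y+90,x:x+120,::-1],None,fx=6.6,fy=6.6,interpolation=cv2.INTER_CUBIC))
print(env.get_obs()['force'])
E
```

```text
[0.40858883 0.51151746 0.23070324]
```

View pics/scene6.png

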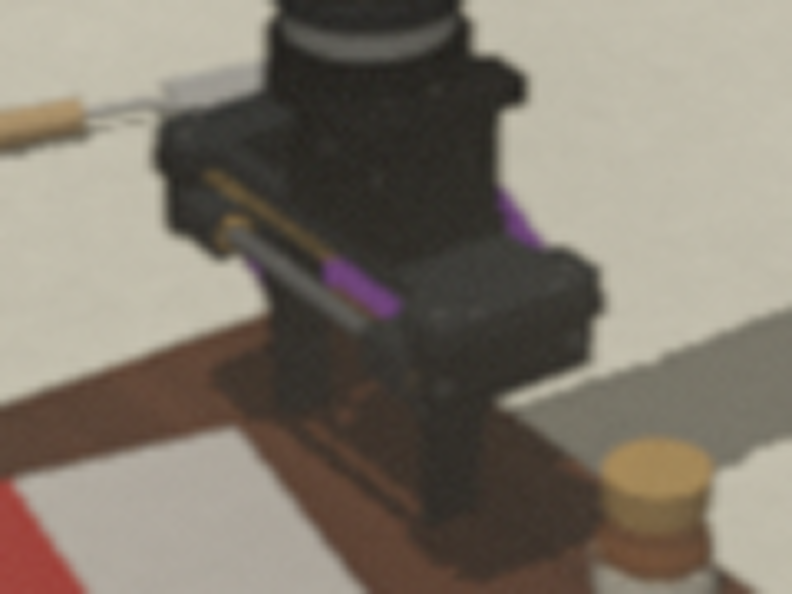

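Request:
{"method": "carry_out", "body": {
  "targets": [
    [[0, 2, 0], [0, 0, 0]],
    [[0, 2, 0], [0, 0, 0]],
    [[0, 2, 0], [0, 0, 0]],
    [[0, 0, 0], [0, 0, 0]]
  ]
}}

```text
time_s: 9.7
tool_pos: [0.4976, -0.072, 0.0386]
tool_rot: [-90.0, 0.0, -86.0]
force: [0.1, 0.3, -0.5]
grip_width: 0.087
```

Request:
{"method": "carry_out", "body": {
  "targets": [
    [[0, 1, 0], [0, 0, 0]],
    [[0, 0, 0], [0, 0, 0]]
  ]
}}

```text
time_s: 9.9
tool_pos: [0.4978, -0.072, 0.0378]
tool_rot: [-90.0, -0.0, -86.0]
force: [0.0, 0.4, 0.1]
grip_width: 0.0872
```

Request:
{"method": "carry_out", "body": {
  "targets": [
    [[0, 1, 0], [0, 0, 0]],
    [[0, 0, 0], [0, 0, 0]]
  ]
}}

```text
time_s: 10.1
tool_pos: [0.4978, -0.072, 0.0368]
tool_rot: [-90.0, -0.0, -86.0]
force: [-0.2, 0.1, -0.2]
grip_width: 0.0872
```

```bash
python3 - <<'E'
from h import *
im=env.read_camera("scene"); y,x=150,260
cv2.imwrite(f"pics/scene7.png",cv2.resize(im[y:y+90,x:x+120,::-1],None,fx=6.6,fy=6.6,interpolation=cv2.INTER_CUBIC))
print(env.get_obs()['force'])
E
```

```text
[0.17348867 0.05138259 0.3143701 ]
```

View pics/scene7.png

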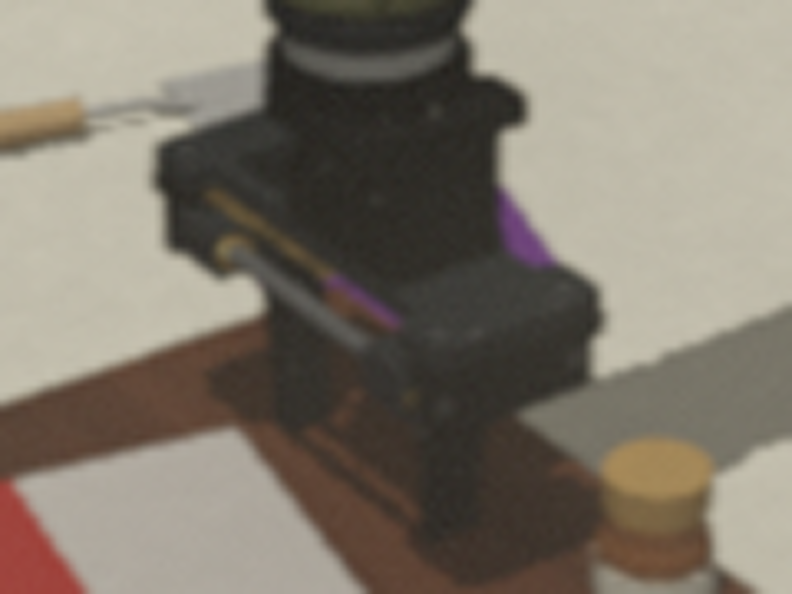

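Request:
{"method": "carry_out", "body": {
  "targets": [
    [[0, 1, 0], [0, 0, 0]],
    [[0, 1, 0], [0, 0, 0]],
    [[0, 0, 0], [0, 0, 0]]
  ]
}}

```text
time_s: 10.45
tool_pos: [0.498, -0.072, 0.0363]
tool_rot: [-90.0, -0.0, -86.1]
force: [-3.8, 1.1, 10.5]
grip_width: 0.0869
```

Request:
{"method": "carry_out", "body": {
  "targets": [
    [[0, 1, 0], [0, 0, 0]],
    [[0, 0, 0], [0, 0, 0]]
  ]
}}

```text
time_s: 10.65
tool_pos: [0.498, -0.0721, 0.0363]
tool_rot: [-90.0, -0.1, -86.1]
force: [-6.5, 0.6, 19.5]
grip_width: 0.0873
```

Request:
{"method": "carry_out", "body": {
  "targets": [
    [[0, 1, 0], [0, 0, 0]],
    [[0, 0, 0], [0, 0, 0]]
  ]
}}

```text
time_s: 10.85
tool_pos: [0.4981, -0.0721, 0.0362]
tool_rot: [-90.1, -0.1, -86.1]
force: [-10.4, 0.1, 26.6]
grip_width: 0.087
```

Contact is at TCP z = 36.3 mm. I'll raise to about 38.3 mm, which puts the tips 2 mm above the stand against the 6 mm board, and push again.

Request:
{"method": "carry_out", "body": {
  "targets": [
    [[0, -3, 0], [0, 0, 0]],
    [[0, -2.5, 0], [0, 0, 0]],
    [[0, 0, 0], [0, 0, 0]],
    [[0, 0, 0], [0, 0, 0]]
  ]
}}

```text
time_s: 11.25
tool_pos: [0.4977, -0.072, 0.0381]
tool_rot: [-90.0, 0.0, -86.1]
force: [0.7, 0.2, -0.1]
grip_width: 0.087
```

Request:
{"method": "carry_out", "body": {
  "targets": [
    [[0, 0, 5], [0, 0, 0]],
    [[0, 0, 6], [0, 0, 0]],
    [[0, 0, 6], [0, 0, 0]],
    [[0, 0, 6], [0, 0, 0]],
    [[0, 0, 6], [0, 0, 0]],
    [[0, 0, 6], [0, 0, 0]],
    [[0, 0, 5], [0, 0, 0]],
    [[0, 0, 0], [0, 0, 0]]
  ]
}}

```text
time_s: 12.05
tool_pos: [0.5386, -0.0689, 0.0385]
tool_rot: [-90.0, 0.0, -86.0]
force: [-0.5, -0.2, -0.1]
grip_width: 0.0871
```

```bash
python3 tgt.py 621 -106 38.3
python3 - <<'E'
from h import *
im=env.read_camera("scene"); y,x=150,220
cv2.imwrite(f"pics/scene8.png",cv2.resize(im[y:y+120,x:x+160,::-1],None,fx=5,fy=5,interpolation=cv2.INTER_CUBIC))
E
```

```text
time 12.05 pos [538.6 -68.9  38.5] rot [-8.996e+01  3.000e-02 -8.603e+01] F [-0.46 -0.15 -0.1 ] s,t 532.7 -105.2
shift(tool now) [ 1.   0.2 88.2] shift(goal axes) [ 0.9  0.2 88.3] turn [-0.04  0.07 -0.03] q [ 38.  17. -38. 108.  12.  59. -91.]
```

View pics/scene8.png

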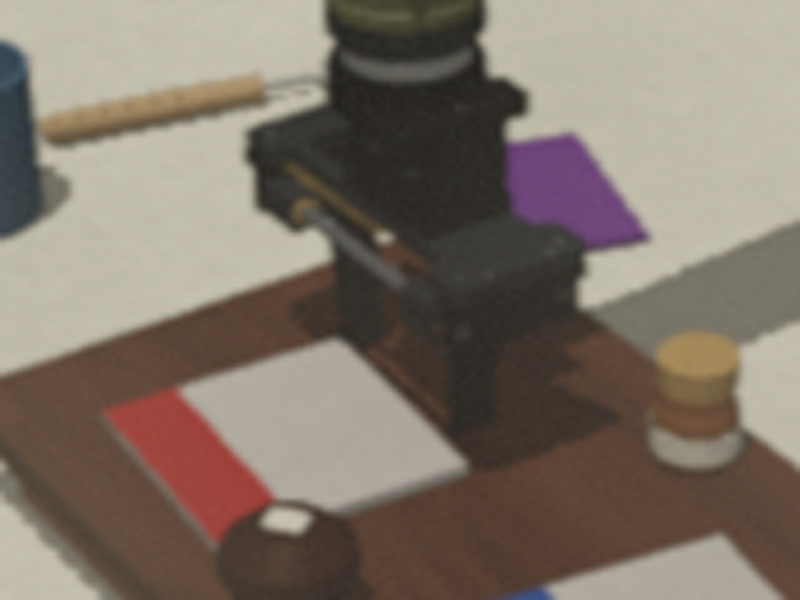

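The scene view shows the board now moves with the fingers. Its rear edge lies against both fingers, and it looks nearly square. I'll continue the push.

Request:
{"method": "carry_out", "body": {
  "targets": [
    [[0, 0, 4], [0, 0, 0]],
    [[0, 0, 6], [0, 0, 0]],
    [[0, 0, 7], [0, 0, 0]],
    [[0, 0, 7], [0, 0, 0]],
    [[0, 0, 7], [0, 0, 0]],
    [[0, 0, 7], [0, 0, 0]],
    [[0, 0, 7], [0, 0, 0]],
    [[0, 0, 7], [0, 0, 0]],
    [[0, 0, 7], [0, 0, 0]],
    [[0, 0, 6], [0, 0, 0]],
    [[0, 0, 4], [0, 0, 0]],
    [[0, 0, 0], [0, 0, 0]]
  ]
}}

```text
time_s: 13.3
tool_pos: [0.6074, -0.0642, 0.0384]
tool_rot: [-90.0, 0.0, -86.0]
force: [-0.2, -0.0, -1.0]
grip_width: 0.0868
```

```bash
python3 tgt.py 621 -106 38.3
python3 - <<'E'
from h import *
im=env.read_camera("scene"); y,x=150,220
cv2.imwrite(f"pics/scene9.png",cv2.resize(im[y:y+120,x:x+160,::-1],None,fx=5,fy=5,interpolation=cv2.INTER_CUBIC))
im=env.read_camera("top"); y,x=110,190
cv2.imwrite(f"pics/top9.png",cv2.resize(im[y:y+200,x:x+260,::-1],None,fx=3,fy=3))
E
```

```text
time 13.3 pos [607.4 -64.2  38.4] rot [-8.995e+01  2.000e-02 -8.603e+01] F [-0.18 -0.02 -1.05] s,t 601.6 -105.2
shift(tool now) [ 0.9  0.1 19.4] shift(goal axes) [ 0.9  0.1 19.4] turn [-0.05  0.07 -0.02] q [ 33.  25. -36.  98.  16.  62. -95.]
```

View pics/scene9.png

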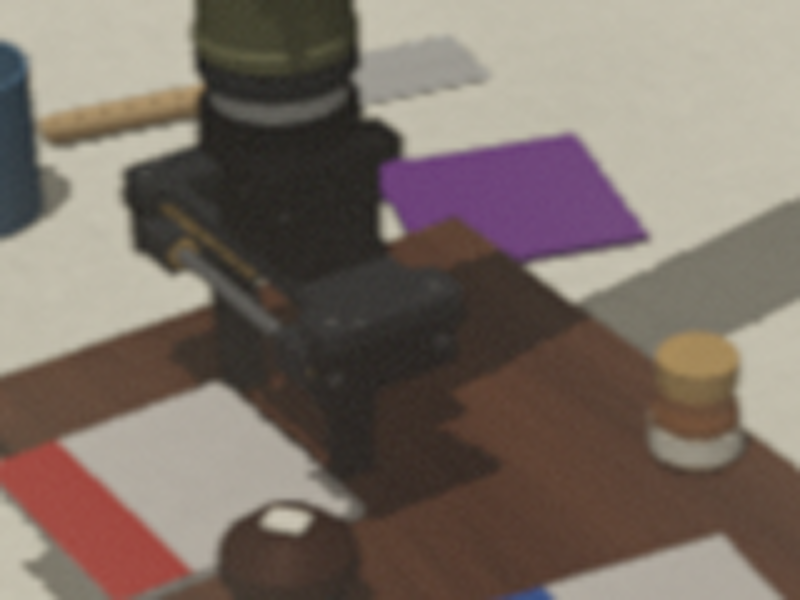

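View pics/top9.png

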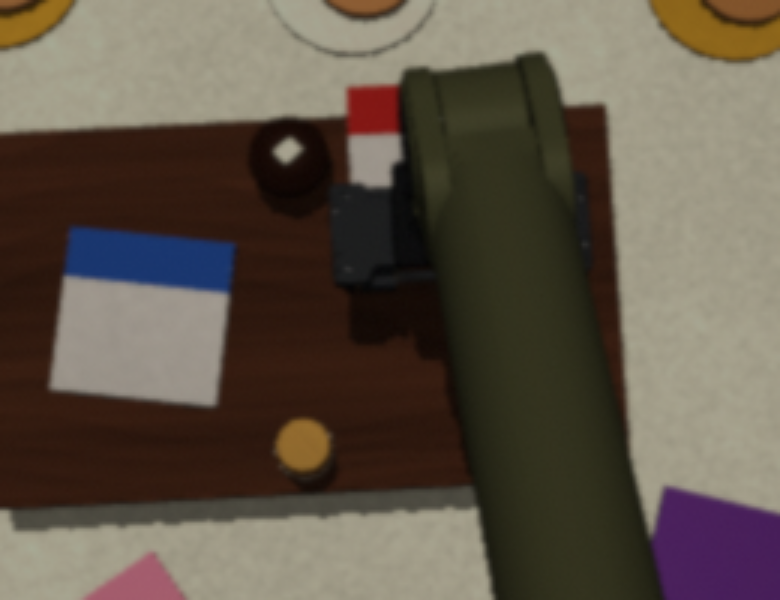

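```bash
python3 - <<'E'
from h import *
n=np.array([.9977,.0676]);t=np.array([-.0676,.9977])
im=env.read_camera("top"); h=cv2.cvtColor(im,cv2.COLOR_RGB2HSV)
m=((h[...,0]<10)|(h[...,0]>170))&(h[...,1]>150)&(h[...,2]>90)
m[:110]=0;m[190:]=0;m[:,:290]=0;m[:,400:]=0
c=quad(m); W=w("top",c,.066)*1000
S=W@n;T=W@t
print('front s (95pct)',np.percentile(S,[75,90,100]),'left t',np.percentile(T,[90,100]),m.sum())
c2=outl("top","cupcake")[0]; C=w("top",quad(c2[1]),.09)*1000
print('cupcake s',(C@n).min(),(C@n).max(),'t',(C@t).min(),(C@t).max())
E
```

```text
front s (95pct) [739.31846323 740.8190982  741.63057896] left t [-29.45206393 -28.73490438] 243
cupcake s 650.5457500508918 715.7954341447819 t -9.56265257121682 51.85189721758133
```

The board overhangs by about 20 mm and needs about 20 mm more. The gripper body would come close beside the cupcake, so I'll back off, narrow the jaws a little, shift 10 mm away from the cupcake and push again.

Request:
{"method": "carry_out", "body": {
  "targets": [
    [[0, 0, -5], [0, 0, 0]],
    [[0, 0, -5], [0, 0, 0]],
    [[5, 0, 0], [0, 0, 0]],
    [[5, 0, 0], [0, 0, 0]],
    [[0, 0, 0], [0, 0, 0]],
    [[0, 0, 0], [0, 0, 0]],
    [[0, 0, 4], [0, 0, 0]],
    [[0, 0, 4], [0, 0, 0]],
    [[0, 0, 0], [0, 0, 0]]
  ],
  "jaw": 0.8
}}

```text
time_s: 14.4
tool_pos: [0.6061, -0.0741, 0.0385]
tool_rot: [-90.0, 0.0, -86.0]
force: [0.2, 0.6, -0.4]
grip_width: 0.0696
```

Request:
{"method": "carry_out", "body": {
  "targets": [
    [[0, 0, 2], [0, 0, 0]],
    [[0, 0, 3], [0, 0, 0]],
    [[0, 0, 4], [0, 0, 0]],
    [[0, 0, 4], [0, 0, 0]],
    [[0, 0, 4], [0, 0, 0]],
    [[0, 0, 3], [0, 0, 0]],
    [[0, 0, 1.5], [0, 0, 0]],
    [[0, 0, 0], [0, 0, 0]]
  ]
}}

```text
time_s: 15.2
tool_pos: [0.6271, -0.073, 0.0384]
tool_rot: [-90.0, 0.0, -86.0]
force: [1.2, 0.9, 0.4]
grip_width: 0.0694
```

```bash
python3 tgt.py 621 -116 38.3
cat > m.py <<'E'
from h import *
n=np.array([.9977,.0676]);t=np.array([-.0676,.9977])
im=env.read_camera("top"); h=cv2.cvtColor(im,cv2.COLOR_RGB2HSV)
m=((h[...,0]<10)|(h[...,0]>170))&(h[...,1]>150)&(h[...,2]>90)
m[:110]=0;m[190:]=0;m[:,:290]=0;m[:,400:]=0
c=quad(m); W=w("top",c,.066)*1000
S=W@n;T=W@t
print('front s',np.percentile(S,[75,90,100]),'left t',np.percentile(T,[90,100]),m.sum())
r=cv2.minAreaRect(W.astype(np.float32)); print(r)
cv2.imwrite("pics/topA%d.png"%(env.get_obs()['time_s']*100),cv2.resize(im[110:310,190:450,::-1],None,fx=3,fy=3))
E
python3 m.py; ls pics
```

```text
time 15.2 pos [627.1 -73.   38.4] rot [-89.98   0.   -86.04] F [1.16 0.89 0.37] s,t 620.7 -115.2
shift(tool now) [0.8 0.1 0.3] shift(goal axes) [0.8 0.1 0.3] turn [-0.02  0.06 -0.  ] q [ 32.  27. -36.  95.  17.  63. -94.]
front s [758.55039216 759.73122366 760.51853964] left t [-30.64721823 -29.82958667] 320
((743.9694213867188, -5.428007125854492), (36.95276641845703, 50.247318267822266), 1.0662692785263062)
scene0.png
scene1.png
scene2.png
scene3.png
scene4.png
scene5.png
scene6.png
scene7.png
scene8.png
scene9.png
top0.png
top1.png
top2.png
top4.png
top9.png
topA1525.png
```

The overhang now measures about 39 mm. I'll back off and clear the view.

Request:
{"method": "carry_out", "body": {
  "targets": [
    [[0, 0, -5], [0, 0, 0]],
    [[0, 0, -10], [0, 0, 0]],
    [[0, 0, -15], [0, 0, 0]],
    [[0, -25, 0], [0, 0, 0]],
    [[0, -40, 0], [0, 0, 0]],
    [[0, -45, 0], [0, 0, 0]],
    [[0, -30, 0], [0, 0, 0]],
    [[40, 0, -25], [0, 0, 0]],
    [[40, 0, -25], [0, 0, 0]],
    [[40, 0, -25], [0, 0, 0]],
    [[40, 0, -25], [0, 0, 0]],
    [[40, 0, 0], [0, 0, 0]]
  ]
}}

```text
time_s: 16.45
tool_pos: [0.5066, -0.2842, 0.1788]
tool_rot: [-90.2, -0.1, -86.2]
force: [0.8, 0.7, -0.3]
grip_width: 0.0703
```

Request:
{"method": "carry_out", "body": {
  "targets": [
    [[45, 0, 0], [0, 0, 0]],
    [[45, 0, 0], [0, 0, 0]],
    [[40, 0, 0], [0, 0, 0]],
    [[0, 0, 0], [0, 0, 0]],
    [[0, 0, 0], [0, 0, 0]]
  ]
}}

```text
time_s: 16.95
tool_pos: [0.5186, -0.4116, 0.1778]
tool_rot: [-90.0, 0.1, -86.2]
force: [0.8, 0.8, -0.5]
grip_width: 0.0697
```

```bash
python3 - <<'E'
from h import *
n=np.array([.9977,.0676]);t=np.array([-.0676,.9977])
print(env.get_obs()['tool_pos'],env.get_obs()['force'])
for cam in ("top","scene"):
  im=env.read_camera(cam); 
  for l in("red_board","blue_board","cupcake","jam_jar"):
   for p,m,xy in outl(cam,l)[:3]:
    W=w(cam,quad(m),.066)*1000; r=cv2.minAreaRect(W.astype(np.float32))
    B=cv2.boxPoints(r)
    print(cam,l,round(p,2),xy,'centre s,t',(r[0]@n).round(1),(r[0]@t).round(1),np.round(r[1],1),round(r[2],1))
  y,x=(150,170) if cam=="scene" else (110,170)
  cv2.imwrite(f"pics/{cam}B.png",cv2.resize(im[y:y+200,x:x+260,::-1],None,fx=3,fy=3))
E
```

```text
[ 0.51863121 -0.4116428   0.17777457] [ 0.82853756  0.76474594 -0.50852678]
top red_board 0.87 [331.  155.8] centre s,t 696.6 -91.7 [130.5 130.5] 4.1
top red_board 0.73 [235.7 334.4] centre s,t 297.8 160.5 [128.2 126.9] 35.9
top red_board 0.61 [433.1 302. ] centre s,t 336.0 -299.8 [126.1 126.5] 77.5
top blue_board 0.92 [234.1 214.7] centre s,t 565.6 140.7 [129.3 128.5] 85.0
top cupcake 0.86 [283.9 163.9] centre s,t 688.1 21.0 [63.4 64.3] 1.0
top jam_jar 0.57 [289.9 255.1] centre s,t 454.7 19.9 [44.5 39.7] 1.1
scene red_board 0.92 [245.  248.6] centre s,t 698.3 -91.0 [132.9 136.8] 3.7
scene red_board 0.88 [326.4 191. ] centre s,t 396.8 -224.3 [131.8 123.6] 76.6
scene red_board 0.62 [448.  268.6] centre s,t 362.3 224.5 [130.6 124.9] 35.2
scene blue_board 0.75 [352.3 281.5] centre s,t 567.5 141.5 [136.3 134.1] 85.3
scene cupcake 0.86 [274.8 260.7] centre s,t 670.1 -6.6 [108.5  64.3] 47.9
scene jam_jar 0.71 [360.1 229.9] centre s,t 432.4 -9.5 [116.5  41.1] 55.5
```

View pics/topB.png

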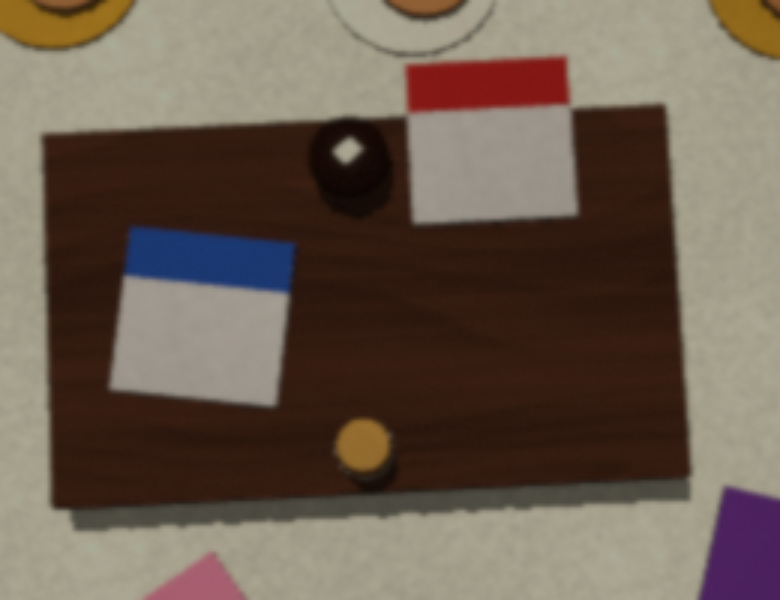

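View pics/sceneB.png

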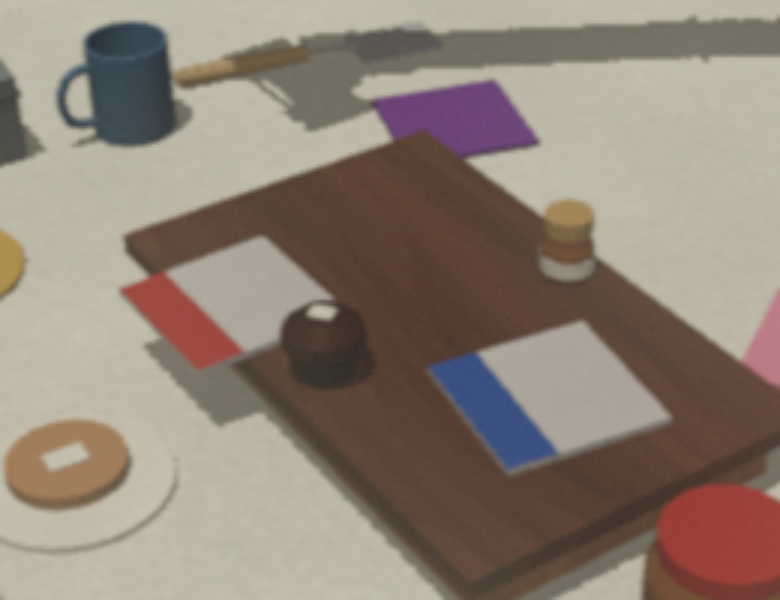

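The top view shows the band/white line at crop (408–570, 110), right on the stand's front edge. The board is square to it, its centre at s = 696.6–698.3 mm puts the overhang near 40 mm, and everything else is in place. I'm handing in.

```bash
python3 -c "
from cell import env
print(env.sign_off())"
```

```text
the job is handed in; nothing more can be done
None
```

I pushed the red-banded board across the stand with both fingertips against its rear edge until its band hung out past the front edge. Then I moved the fingers clear and handed the job in at about 17 s; the hand-in gave no verdict.

**Final checks:**
- **Overhang:** about 39–42 mm. The top camera put the board's front edge at 761.6 mm along the stand's x direction and the scene camera at 763.3 mm. The stand's edge measured 720.6–722.5 mm.
- **Squareness:** the board is at 3.7–4.1° and the stand at about 3.9°, so it is square to well under 1°.
- **Flatness:** it looks flat in both pictures, but I did not measure the tilt.
- **Other goods:** in the before-and-after pictures the blue board, cupcake and jam jar agree within a few millimetres, which is the networks' spread. I checked the mug and spatula only by eye, and did not re-measure the muffin or cookie jar.

**What went wrong:**
- **First push missed:** the fingertips passed over the board without moving it. They touched the stand at a TCP reading of 36 mm, where the tool description led me to expect about 60 mm. I found the real height by a guarded touch-down, which peaked at about 27 N, and then pushed properly.
- **Close to the cupcake:** partway through I narrowed the jaws and shifted 10 mm sideways, so the gripper body would stay clear of it.

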